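Take the battery cover off the classroom timer

ROBOT

A 6-joint arm with a two-finger parallel gripper is mounted at the origin on the work surface. World frame = base frame: x ahead of the robot, y to its left, z up, the work surface at z = 0. Lengths are in m, angles in degrees, forces in N, time in s.
With the tool pointing down it reaches from about 0.35 to 1 m from the base axis. Payload 7.1 kg.
Tool frame: the origin (TCP) lies at the very end of the fingers, on their centre line; the grasp point (between the pads) lies 19 mm behind it; z points along the fingers, y is the line along which they close (so a half turn about z gives the same grasp; the last joint's range is limited). The gripper opens to 85 mm and grips with 20 to 120 N. Pads are 22 mm wide; open, the fingers measure 114 mm over their backs; the gripper's body (76 mm by 85 mm) begins 54 mm behind the grasp point. The pads swing forward as they close: fully open they stand 13 mm farther back than shut.
Start: joints at [62.968, 24.242, 93.386, -0, 62.372, -1.089], TCP at [0.273, 0.562, 0.231] pointing down, gripper open.
Joint ranges: [-172.04, 172.04], [-51.8, 120.97], [4.93, 147.93], [-75.15, 255.16], [6.16, 154.13], [-145.62, 145.62]. Speed limits (degrees/s): [136.94, 136.94, 172.46, 180, 180, 180].

INTERFACE

Orientations are given as a 3x3 rotation matrix whose columns are the frame's x, y, z axes.
In Python, from workcell import arm gives the robot as it stands. The module is installed in compiled form; this text tells all that it offers.
- The arm moves only by the tool servo_tool, never from a script. Its arguments are lists of equal length, an entry for each row: "delta_pos": the shift along the tool's x, y, z in mm, a list of three; "delta_rot": the turn, a rotation vector about the tool's x, y, z in degrees, a list of three. A call has 1 to 5 rows; each row shifts and turns the commanded pose from where the row before left it, along the tool's axes as they then stand; what a row does not reach is not made up. A row lasts 1/8 s, in which the tool goes at most 62.5 mm and 10.7 degrees, less where a joint would pass 70% of its speed; a pose out of reach is approached as far as the arm can. A call is refused whole if a number of a shift passes 62.5 or a number of a turn 10.7, either way. A call with a gripper value outside its range is refused whole. "jaw" is the closure, from 0 (fully open) to 1 (shut), set as the call begins (left out, the last holds). The fingers move at their own pace and stop on an object; "squeeze" is the grip in N (left out, the last holds). Time passes only in rows, so rows that do not move let the fingers close. It gives the time, the measured TCP pose, the force, the opening and the grip force at its end, in the units of the state.
- arm.state(): the state, without advancing time (a new reading comes with each control period).
- arm.snapshot(name): name is "scene" or "top" or "wrist"; returns a dict with "img" (480x640x3 uint8, red, green, blue), "fx", "fy", "cx", "cy" (pixels), "R" (3x3) and "t" (3): a world point X has camera coordinates R X + t. Camera axes: x right, y down, z forward; pixel columns grow to the right and rows downward; lengths in m; the calibration is good to about 2 mm. A picture is of the moment at which its call begins. There is no depth.
- arm.hand_in(): hands the job in; it is judged then, once.
The state is a dict: "time_s": time; "q": joint angles; "qd": joint speeds; "tau": joint torques, N m; "position": TCP position; "eef_rot": TCP orientation; "ft_force": force on the tool from outside, world axes, zero at the start; "moment": the same for the moment, N m; "grip_width": finger opening in m; "finger_force": force on a finger pad.
Only numpy, scipy, OpenCV 4.12 (cv2) and the standard library are available. Lean on these libraries where they do the work, as an engineer would, in place of code of your own. Each camera call takes 0.05 s, during which the arm holds its last target. There are 200 camera calls.

TASK

The classroom timer lies on its face for a battery change. Press the snap tab of its battery cover inward, just firmly enough to free the catch and never hard enough to crack the tab, and keep it pressed while you draw that end up until it rests ajar; then pull the cover out, lift it off and lay it gently, outer side up, on the middle of the white card. Leave the ink bottle, the carved wood block and the roller where they are.

Things in the scene. Friction and masses are not known exactly. Their poses are not given: they have to be found in the camera images.
- cover_grip (a point): Centre of the grip fin on the light grey battery cover: fin 44 (x) x 12 (y) x 20 mm high, standing on the cover's outer face. Axes: x along the cover from snap tab to tongue, y across, z up out of the cover. The point is 10 mm above the plate's outer face, 15 mm above its underside. Seated, the fin's top is 58 mm above the table and the tilt is 0. Cover mass about 0.1 kg.
- cover: The same cover: plate 100 x 68 x 5 mm, origin mid-underside, 33 mm above the table when seated, fin centre at x -5 mm. It lies 4 mm sunk in the back of a dark grey timer, a box 170 (x) x 100 (y) x 42 mm tall, fixed. It can slide 0 to 10 mm towards +x before it meets its stop; how much is not known beforehand.
- tongue (a point): Tip of the tongue (14 mm long, 30 mm wide, 3 mm thick) at the cover's +x end, mid-width at its underside. It sits 2 to 13 mm under a lip of the timer. The cover swings up about this end; only with the tab end up can it come out: pull the cover about 17 mm towards -x, so that the tongue clears the lip, then lift.
- tab_pad (a point): Press face of the snap tab, an upright plate 24 (y) x 3.5 x 27 mm tall at the cover's -x end; its ribbed outer face looks to -x and stands 18 mm above the timer's top (to 60 mm above the table). The point: on that face, mid-width, 7 mm below the top. Press towards +x: the cover slides to its stop, then the tab flexes at 6 N per mm.
- snap_tab: The tab; origin as cover. A lug at its foot hooks under a bar of the timer; free at 2.2 mm of flex (13 N). Over 20 N on the tab cracks it. Kept pressed at about 16 N it is drawn up by the finger's friction, its face moving 0.2 mm to +x per mm of rise. Drawn up 11 mm or more and let go, the lug rests on the bar, that end about 9 mm up. Let go lower, it snaps in again.
- card_mid (a point): Middle of the top face of the white card, 200 (x) x 160 (y) x 3 mm, fixed flat on the table; x and y along its sides, z up.
- card: The white card, origin at the centre of its underside.
- ink: Black ink bottle, 42 mm diameter, 100 mm tall, standing; origin at the centre of its foot. Leave alone.
- woodblock: Carved printing block of wood, 90 x 110 x 20 mm, lying flat; origin at the centre of its underside. Leave alone.
- roller: Ink roller, 150 mm long (along its x), 70 mm wide roller, 28 mm tall, lying; origin under its middle. Leave alone.
Things that resemble listed ones, but are neither listed nor needed, are in the scene too. Leave any orange, pink or purple look-alike of the cover alone.

How it is judged:
By the outcome, as a careful person would: the job done as asked, in the order asked, and still so for the second after the job is handed in, with the robot touching nothing.
It also fails if it takes over 64 s, if anything falls off the work surface, if the arm or the gripper's body presses on something with over 40 N, if the wrist force passes 120 N, or if a joint passes its speed limit or range.

## Working session

There is one attempt and no reset: what is moved stays moved. The work goes in short steps, Python scripts to look and compute and a tool call to move; the robot and the scene stay as the last step left them, time stands still between calls to the robot, and variables do not carry over. Pictures are saved under pics/ and viewed, at most 10 in all, crops included, and the job is handed in when it is done.

Besides the shell and the picture viewer there is one more tool, called as name(argument=value, ...), one argument or row to a line, values as JSON. servo_tool: Moves the arm, as the interface text tells. Its arguments: {"type":"object","properties":{"delta_pos":{"type":"array"},"delta_rot":{"type":"array"},"jaw":{"type":"number"},"squeeze":{"type":"number"}},"required":["delta_pos","delta_rot"]}

```bash
mkdir -p pics
python3 - <<'E'
from workcell import arm
import cv2,pickle
for n in ("scene","top"):
    s=arm.snapshot(n); pickle.dump(s,open(n+".pkl","wb"))
    cv2.imwrite(f"pics/{n}0.png",s["img"][:,:,::-1])
    print(n,s["fx"],s["cx"],s["cy"],s["R"],s["t"])
st=arm.state(); print(st)
E
```

```text
scene 445.39062797673887 316.06686987491554 235.30809052546124 [[ 0.18372181  0.9829497   0.00749559]
 [ 0.6686231  -0.11937458 -0.73395698]
 [-0.72054801  0.13985563 -0.67915459]] [-0.11863748 -0.33949415  1.56518001]
top 495.39004399191845 329.9939585201096 241.4967310251768 [[-4.73780216e-04 -9.99996255e-01  2.69536392e-03]
 [-9.89154886e-01  7.27575885e-05 -1.46876159e-01]
 [ 1.46875413e-01 -2.73571941e-03 -9.89151216e-01]] [-0.01461344  0.60543293  0.91288747]
{'time_s': 0.1, 'q': array([ 6.29674922e+01,  2.42800919e+01,  9.34248796e+01,  1.36419947e-03,
        6.23717811e+01, -1.09026282e+00]), 'qd': array([ 0.01994769, -0.10116251, -0.08062437, -0.07212583, -0.01723552,
        0.00736353]), 'tau': array([ 7.66128705e-04, -5.58422899e+01, -2.82445747e+01,  1.16097381e-04,
        3.01309687e-03, -1.16175289e-05]), 'position': array([0.27319024, 0.56161167, 0.2306379 ]), 'eef_rot': array([[-8.99230623e-01,  4.37474448e-01, -6.27626209e-04],
       [ 4.37474896e-01,  8.99229845e-01, -1.18364622e-03],
       [ 4.65652395e-05, -1.33894164e-03, -9.99999103e-01]]), 'ft_force': array([-0.21479386,  0.45559943, -0.20004183]), 'moment': array([ 0.00637792, -0.01250981,  0.02356482]), 'finger_force': 0.0, 'grip_width': 0.08511914854496914}
```

View pics/top0.png

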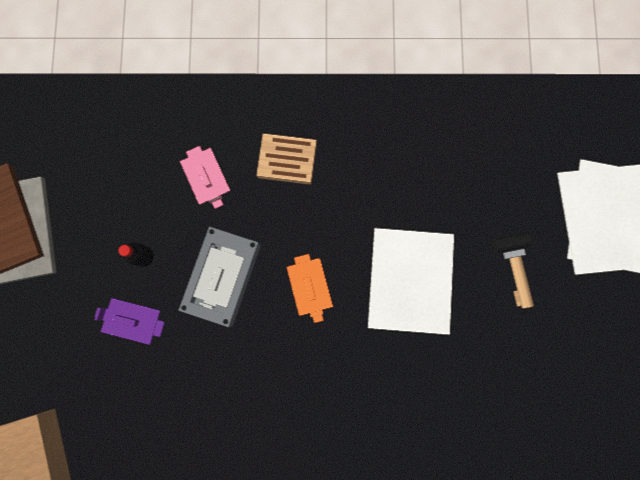

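View pics/scene0.png

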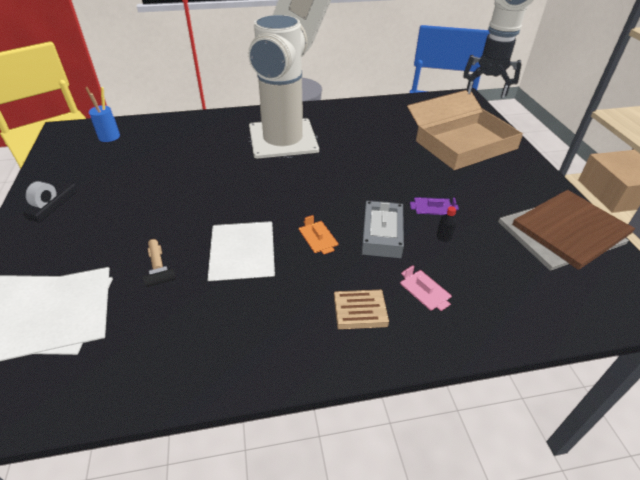

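Top view: the light grey cover sits in the dark grey timer at (219,277). The pink (205,177), purple (131,321) and orange (310,287) covers lie loose on the table, so they are look-alikes. The white card is the single sheet at (411,281); the paper stack at (605,217) is not it. I'll enlarge the timer to confirm and to see which end the tab is on.

Run:
```python
import cv2,pickle,numpy as np
a=pickle.load(open("top.pkl","rb"))["img"][220:334,170:270,::-1]
b=pickle.load(open("scene.pkl","rb"))["img"][195:265,350:420,::-1]
a=cv2.resize(a,(500,570),interpolation=cv2.INTER_CUBIC)
b=cv2.resize(b,(300,300),interpolation=cv2.INTER_CUBIC)
c=np.zeros((570,800,3),np.uint8);c[:,:500]=a;c[:300,500:]=b
cv2.imwrite("pics/crop1.png",c)
```

```text
(no output)
```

View pics/crop1.png

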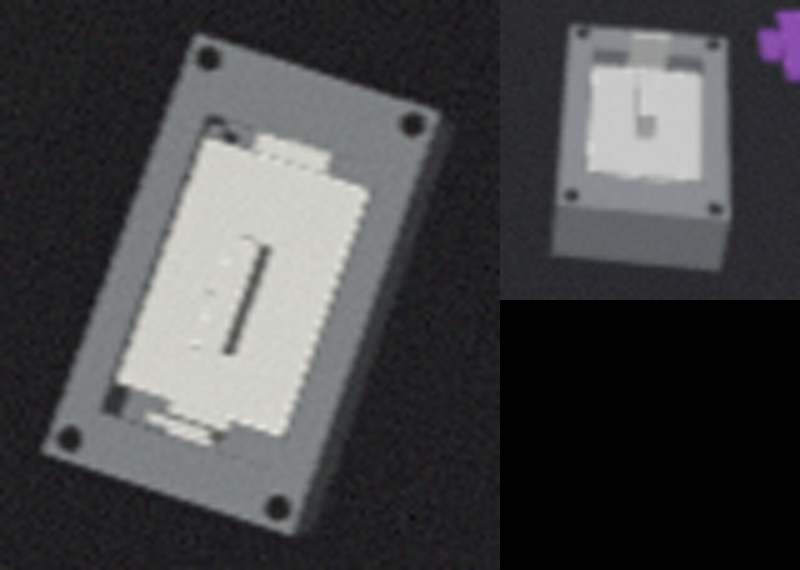

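The crop confirms the light grey cover sunk in the timer. Its tongue is at the upper end (290,155), and the upright tab is the separate strip at the lower end (180,428). The scene view also shows the tab standing at the robot end. Next I'll convert pixels to positions.

```bash
cat > h.py <<'E'
import numpy as np,pickle,cv2
from scipy.spatial.transform import Rotation as Ro
def bp(s,uv,z):
    uv=np.atleast_2d(np.array(uv,float)); R,t=np.array(s["R"]),np.array(s["t"])
    d=np.c_[(uv[:,0]-s["cx"])/s["fx"],(uv[:,1]-s["cy"])/s["fy"],np.ones(len(uv))]@R
    o=-R.T@t
    return o+d*((z-o[2])/d[:,2])[:,None]
def proj(s,X):
    c=np.atleast_2d(X)@np.array(s["R"]).T+s["t"]
    return np.c_[c[:,0]/c[:,2]*s["fx"]+s["cx"],c[:,1]/c[:,2]*s["fy"]+s["cy"]]
def yaw(a,b): d=np.array(b)-a; return np.degrees(np.arctan2(d[1],d[0]))
def move(st,p,Rg):
    "delta in tool mm and rotvec deg to goal"
    R=st["eef_rot"]; return (R.T@(np.array(p)-st["position"])*1e3).round(1), np.degrees(Ro.from_matrix(R.T@Rg).as_rotvec()).round(2)
E
python3 - <<'E'
from h import *
s=pickle.load(open("top.pkl","rb"))
f=lambda L:[(170+x/5,220+y/5) for x,y in L]
T=bp(s,f([(195,35),(440,110),(298,535),(42,452)]),.042)
P=bp(s,f([(205,138),(370,190),(285,437),(118,385)]),.038)
tb=bp(s,f([(150,415),(212,443)]),.060)
for n,Q in (("timer",T),("plate",P)):
    print(n,Q.mean(0).round(4),"yaw",yaw(Q[3],Q[0]),yaw(Q[2],Q[1]),[round(np.linalg.norm(Q[i]-Q[i-1])*1e3) for i in range(4)])
print("tab",tb.mean(0).round(4),tb)
b=bp(s,f([(290,142)]),.036);print("tongue/lip",b)
C=bp(s,[(374.5,228.5),(454,234),(450,334),(368,328.5)],.003)
print("card",C.mean(0),yaw(C[3],C[0]),yaw(C[2],C[1]),[round(np.linalg.norm(C[i]-C[i-1])*1e3) for i in range(4)])
# card by threshold
m=((s["img"].min(2)>190)*255).astype(np.uint8); m[:, :350]=0;m[:,480:]=0;m[:200]=0;m[350:]=0
r=cv2.minAreaRect(cv2.findNonZero(m));print(r, bp(s,[r[0]],.003))
E
```

```text
timer [0.5389 0.1983 0.042 ] yaw -18.042191330367647 -17.20035774685896 [169, 100, 170, 103]
plate [0.5367 0.199  0.038 ] yaw -17.43461769994834 -17.584851495080787 [100, 68, 99, 67]
tab [0.482  0.2162 0.06  ] [[0.48714669 0.22790463 0.06      ]
 [0.47677975 0.20442318 0.06      ]]
tongue/lip [[0.59315973 0.18365614 0.036     ]]
card [ 0.53290425 -0.17780375  0.003     ] -4.444842040768428 -4.3899793715757145 [200, 161, 200, 161]
((411.6062316894531, 280.9071044921875), (81.55230712890625, 100.4437026977539), 3.814074993133545) [[ 0.53210603 -0.17771684  0.003     ]]
```

Run:
```python
from h import *
from workcell import arm
st=arm.state()
Rg=Ro.from_euler("z",162.5,degrees=True).as_matrix()@np.diag([1.,-1,-1])
print(Rg, move(st,[.4523,.2256,.12],Rg), Rg.T@(np.array([.4523,.2256,.12])-st["position"]))
```

```text
[[-0.95371695  0.3007058   0.        ]
 [ 0.3007058   0.95371695  0.        ]
 [ 0.          0.         -1.        ]] (array([-308.1, -223.6,  110.9]), array([-0.08, -0.01, -8.44])) [-0.27186067 -0.26660068  0.1106379 ]
```

servo_tool(
  delta_pos=[
    [0, 0, 0],
    [-34, -33.3, 13.8],
    [-34, -33.3, 13.8],
    [-34, -33.3, 13.8],
    [-34, -33.3, 13.8],
  ],
  delta_rot=[
    [-0.08, 0, -8.44],
    [0, 0, 0],
    [0, 0, 0],
    [0, 0, 0],
    [0, 0, 0],
  ],
  jaw=1,
)

```text
time_s: 0.72
position: [0.3634, 0.3927, 0.1754]
eef_rot: [[-0.954, 0.3, 0.0], [0.3, 0.954, 0.001], [-0.0, 0.001, -1.0]]
ft_force: [0.1, 0.4, 0.5]
grip_width: -0.0001
finger_force: 0.0
```

servo_tool(
  delta_pos=[
    [-34, -33.3, 13.8],
    [-34, -33.3, 13.8],
    [-34, -33.3, 13.8],
    [-34, -33.3, 13.8],
    [0, 0, 0],
  ],
  delta_rot=[
    [0, 0, 0],
    [0, 0, 0],
    [0, 0, 0],
    [0, 0, 0],
    [0, 0, 0],
  ],
)

```text
time_s: 1.35
position: [0.453, 0.2235, 0.1194]
eef_rot: [[-0.952, 0.305, -0.002], [0.305, 0.952, 0.0], [0.002, -0.0, -1.0]]
ft_force: [-0.3, -0.0, 0.3]
grip_width: -0.0001
finger_force: 0.0
```

Run:
```python
from h import *
from workcell import arm
st=arm.state(); s=arm.snapshot("wrist"); s["st"]=st; pickle.dump(s,open("w1.pkl","wb"))
cv2.imwrite("pics/w1.png",s["img"][:,:,::-1])
print({k:np.round(st[k],4) for k in("time_s","position","eef_rot","ft_force","grip_width")}); print(s["fx"],s["R"],s["t"])
u=np.array([.9537,-.3007,0]);v=np.array([.3007,.9537,0]);c=np.array([.5367,.199,0])
for n,a,b,z in(("face top",-53.5,0,.06),("f+",-53.5,12,.06),("f-",-53.5,-12,.06),("fintop",-5,0,.058),("pl c++",50,34,.038),("pl+-",50,-34,.038),("-+",-50,34,.038),("--",-50,-34,.038)):
    print(n,proj(s,c+u*a/1e3+v*b/1e3+[0,0,z]).round(1))
```

```text
{'time_s': np.float64(1.35), 'position': array([0.453 , 0.2235, 0.1194]), 'eef_rot': array([[-9.524e-01,  3.047e-01, -1.700e-03],
       [ 3.047e-01,  9.524e-01,  0.000e+00],
       [ 1.600e-03, -5.000e-04, -1.000e+00]]), 'ft_force': array([-0.3482, -0.01  ,  0.3498]), 'grip_width': np.float64(-0.0001)}
415.76834200016 [[ 3.03907133e-01  9.52701661e-01  1.08370925e-05]
 [ 9.10927748e-01 -2.90584792e-01  2.92867063e-01]
 [ 2.79018087e-01 -8.89945178e-02 -9.56153169e-01]] [-0.34998304 -0.35324997  0.1654102 ]
face top [[328.3 323.4]]
f+ [[350.6 323.4]]
f- [[306.1 323.5]]
fintop [[328.3 397.1]]
pl c++ [[379.3 447.5]]
pl+- [[276.7 447.8]]
-+ [[385.3 310.7]]
-- [[270.6 311.1]]
```

View pics/w1.png

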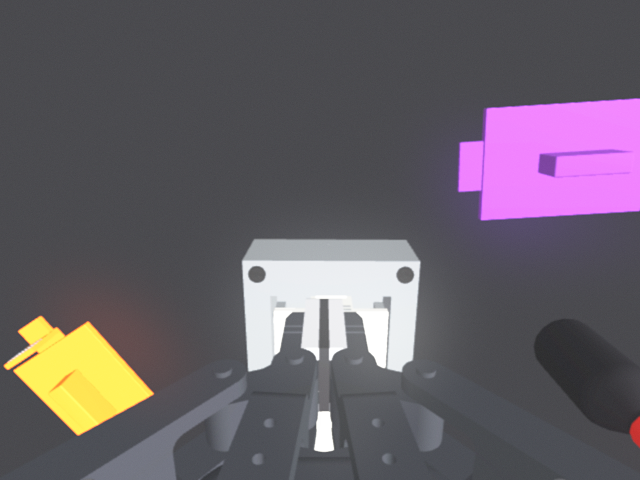

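The wrist view shows the closed fingers hiding most of the cover, with the tab near (328,298) and the timer's tab end at rows 240-300. I'll enlarge this to measure the offset.

Run:
```python
from h import *
s=pickle.load(open("w1.pkl","rb"))
cv2.imwrite("pics/w1c.png",cv2.resize(s["img"][235:345,235:430,::-1],None,fx=4,fy=4,interpolation=cv2.INTER_CUBIC))
st=s["st"];R=np.array(st["eef_rot"]);p=np.array(st["position"])
print("TCP",proj(s,p),"side +-11x",proj(s,np.array([p+R@[.011,0,0],p-R@[.011,0,0],p+R@[0,.0145,0]])))
print("cam",-np.array(s["R"]).T@s["t"], "cam in tool",R.T@(-np.array(s["R"]).T@s["t"]-p))
u=np.array([.9537,-.3007,0]);v=np.array([.3007,.9537,0]);c=np.array([.5389,.1983,0])
for a,b in((-85,50),(-85,-50)):
    print("timer",proj(s,c+u*a/1e3+v*b/1e3+[0,0,.042]).round(1),proj(s,c+u*a/1e3+v*b/1e3).round(1))
```

```text
TCP [[325.34149053 319.02668997]] side +-11x [[325.40236128 292.36022412]
 [325.28306892 344.6202282 ]
 [363.56088752 319.04732292]]
cam [0.38199511 0.24550095 0.26161656] cam in tool [ 0.07454746 -0.00077664 -0.14207652]
timer [[417.2 260.9]] [[403.4 239.3]]
timer [[238.8 261.5]] [[251.3 239.8]]
```

View pics/w1c.png

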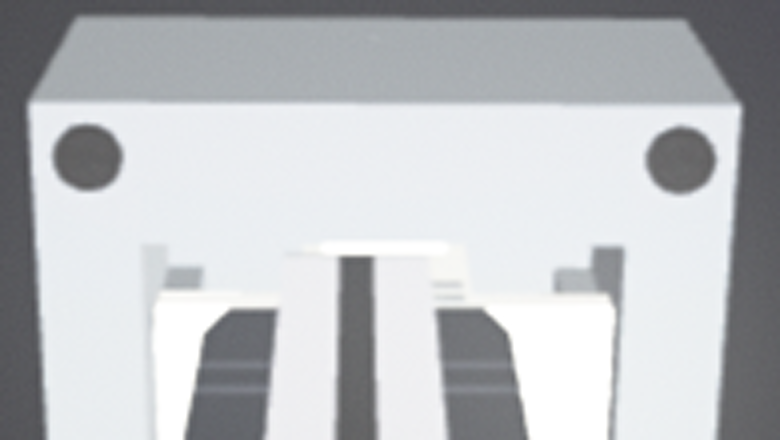

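Run:
```python
from h import *
s=pickle.load(open("w1.pkl","rb"));st=s["st"];R=np.array(st["eef_rot"]);p=np.array(st["position"])
f=lambda x,y:(235+x/4,235+y/4)
for n,uv,z in(("tab top outer L",f(300,240),.06),("tab R",f(465,245),.06),("tab R inner/front?",f(468,300),.06),("tab face foot",f(465,245),.042),("plate L",f(152,295),.038),("plate R",f(617,298),.038),("timer L",f(28,102),.042),("timer R",f(742,104),.042),("tip",f(357,255),p[2])):
    print(n,((bp(s,uv,z)[0]-p)@R*1e3).round(1))
print("guess c in tool",((np.array([.5367,.199,.038])-p)@R*1e3).round(1))
```

```text
tab top outer L [-17.1  -7.8  59.4]
tab R [-17.8  14.   59.4]
tab R inner/front? [-25.8  14.6  59.4]
tab face foot [-26.   15.3  77.4]
plate L [-36.  -30.5  81.4]
plate R [-36.4  38.3  81.3]
timer L [ -4.3 -46.3  77.4]
timer R [-4.5 53.7 77.4]
tip [ 8.4 -0.4  0. ]
guess c in tool [-87.3   2.2  81.3]
```

The tab's outer face is about 26 mm ahead of the TCP and 3.4 mm to the side. I'll descend in front of it.

servo_tool(
  delta_pos=[
    [0, 1.6, 35],
    [0, 0, 34],
    [0, 0, 0],
    [0, 0, 0],
  ],
  delta_rot=[
    [0, 0, 0],
    [0, 0, 0],
    [0, 0, 0],
    [0, 0, 0],
  ],
)

```text
time_s: 1.9
position: [0.4535, 0.2288, 0.0525]
eef_rot: [[-0.954, 0.3, 0.001], [0.3, 0.954, 0.002], [-0.001, 0.002, -1.0]]
ft_force: [0.7, 0.5, -0.2]
grip_width: 0.0003
finger_force: 0.0
```

Run:
```python
from h import *
from workcell import arm
s=pickle.load(open("w1.pkl","rb"));st0=s["st"];R=np.array(st0["eef_rot"])
st=arm.state();print("moved in tool",R.T@(st["position"]-st0["position"])*1e3,st["position"],st["eef_rot"],st["ft_force"],st["time_s"])
```

```text
moved in tool [ 1.04533408  5.18254274 66.96778878] [0.45347109 0.22878524 0.05245306] [[-9.53990419e-01  2.99834454e-01  1.25689855e-03]
 [ 2.99836298e-01  9.53989149e-01  1.70255569e-03]
 [-6.88582726e-04  2.00108562e-03 -9.99997761e-01]] [ 0.71442353  0.53902997 -0.24673685] 1.9
```

servo_tool(
  delta_pos=[
    [-5, 0, 0],
    [-4, 0, 0],
    [0, 0, 0],
    [0, 0, 0],
  ],
  delta_rot=[
    [0, 0, 0],
    [0, 0, 0],
    [0, 0, 0],
    [0, 0, 0],
  ],
)

```text
time_s: 2.4
position: [0.4619, 0.2251, 0.0518]
eef_rot: [[-0.954, 0.301, 0.001], [0.301, 0.954, 0.001], [-0.0, 0.002, -1.0]]
ft_force: [0.3, -0.8, -0.0]
grip_width: -0.0001
finger_force: 0.0
```

servo_tool(
  delta_pos=[
    [0, 0, 0],
    [0, 0, 0],
  ],
  delta_rot=[
    [0, 0, 0],
    [0, 0, 0],
  ],
)

```text
time_s: 2.65
position: [0.4617, 0.2252, 0.0516]
eef_rot: [[-0.954, 0.301, 0.0], [0.301, 0.954, 0.001], [0.0, 0.001, -1.0]]
ft_force: [-1.3, 0.3, 0.0]
grip_width: 0.0001
finger_force: 0.0
```

```bash
cat >> h.py <<'E'
def rep():
    from workcell import arm
    s=pickle.load(open("w1.pkl","rb"));st0=s["st"];R=np.array([[-.9537,.3007,0],[.3007,.9537,0],[0,0,-1]])
    st=arm.state();e=np.array(st["eef_rot"])
    print("t",st["time_s"],"moved",(R.T@(st["position"]-st0["position"])*1e3).round(2),"F tool",(R.T@st["ft_force"]).round(2),"M",np.round(R.T@st["moment"],2),"z",round(st["position"][2],4),"rot",np.degrees(Ro.from_matrix(R.T@e).as_rotvec()).round(2),"w",st["grip_width"].round(4),st["finger_force"])
E
python3 -c "import h;h.rep()"
```

```text
Traceback (most recent call last):
  File "h.py", line 19, in rep
    print("t",st["time_s"],"moved",(R.T@(st["position"]-st0["position"])*1e3).round(2),"F tool",(R.T@st["ft_force"]).round(2),"M",np.round(R.T@st["moment"],2),"z",round(st["position"][2],4),"rot",np.degrees(Ro.from_matrix(R.T@e).as_rotvec()).round(2),"w",st["grip_width"].round(4),st["finger_force"])
                                                                                                                                                                                                                                                               ^^^^^^^^^^^^^^^^^^^^^^
AttributeError: 'float' object has no attribute 'round'
```

servo_tool(
  delta_pos=[
    [-2, -0.4, 1],
    [-2, -0.4, 0.5],
    [-1, 0, 0],
    [0, 0, 0],
  ],
  delta_rot=[
    [0, 0, 0],
    [0, 0, 0],
    [0, 0, 0],
    [0, 0, 0],
  ],
)

```text
time_s: 3.15
position: [0.4665, 0.2229, 0.05]
eef_rot: [[-0.954, 0.301, 0.0], [0.301, 0.954, 0.001], [-0.0, 0.001, -1.0]]
ft_force: [-0.9, 0.1, -0.2]
grip_width: -0.0002
finger_force: 0.0
```

servo_tool(
  delta_pos=[
    [-1, 0, 0],
    [-1, 0, 0],
    [0, 0, 0],
  ],
  delta_rot=[
    [0, 0, 0],
    [0, 0, 0],
    [0, 0, 0],
  ],
)

```text
time_s: 3.52
position: [0.4684, 0.2223, 0.0501]
eef_rot: [[-0.954, 0.301, 0.001], [0.301, 0.954, 0.001], [-0.0, 0.001, -1.0]]
ft_force: [-0.0, -0.3, -0.6]
grip_width: -0.0001
finger_force: 0.0
```

```bash
sed -i 's/st\["grip_width"\].round(4)/round(st["grip_width"],4)/' h.py
python3 - <<'E'
import h; h.rep()
from h import *
from workcell import arm
s=arm.snapshot("wrist");pickle.dump(s,open("w2.pkl","wb"));cv2.imwrite("pics/w2c.png",cv2.resize(s["img"][200:400,200:450,::-1],None,fx=3,fy=3,interpolation=cv2.INTER_CUBIC))
h.rep()
E
```

```text
t 3.525 moved [-15.03   3.49  69.31] F tool [-0.09 -0.33  0.55] M [ 0.01 -0.    0.04] z 0.0501 rot [-0.08 -0.01  0.01] w -0.0001 0.0
t 3.575 moved [-14.96   3.44  69.35] F tool [ 0.71  0.07 -0.12] M [ 0.01  0.02 -0.01] z 0.0501 rot [-0.08 -0.01  0.01] w -0.0002 0.0
```

View pics/w2c.png

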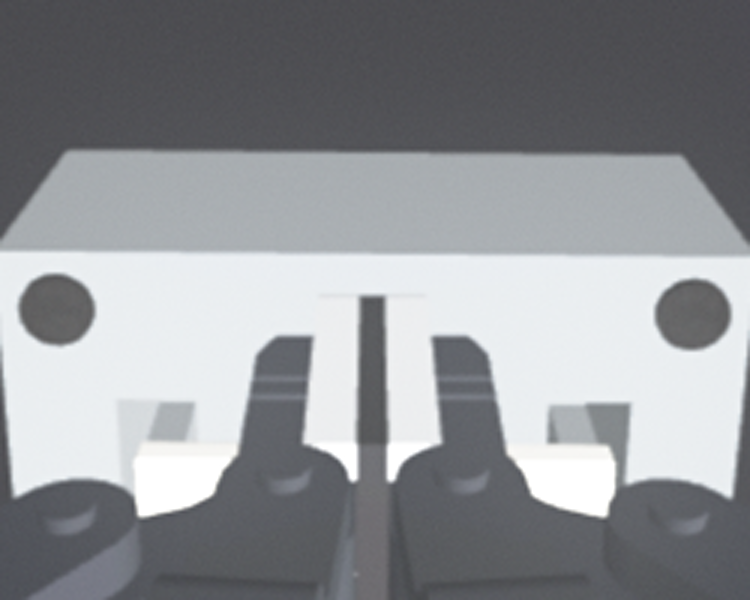

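The fingers hide the tab and lie centred on it, with no contact force yet. I'll advance in small steps.

servo_tool(
  delta_pos=[
    [-1, 0, 0],
    [-1, 0, 0],
    [0, 0, 0],
  ],
  delta_rot=[
    [0, 0, 0],
    [0, 0, 0],
    [0, 0, 0],
  ],
)

```text
time_s: 3.95
position: [0.4703, 0.2218, 0.0501]
eef_rot: [[-0.954, 0.301, 0.001], [0.301, 0.954, 0.001], [-0.0, 0.001, -1.0]]
ft_force: [0.5, 0.7, 0.1]
grip_width: 0.0003
finger_force: 0.0
```

```bash
cat >> h.py <<'E'
def edge(n="wrist"):
    "row of plate -x edge near columns 255-262 and 370-395: strongest rise below row 330"
    from workcell import arm
    g=arm.snapshot(n)["img"][320:375,:,:].mean(2)
    for a,b in((248,262),(380,398)):
        c=g[:,a:b].mean(1); print("edge",a,np.round(c[12:44:1]).astype(int).tolist())
E
python3 -c "import h;h.rep();h.edge()"
```

```text
t 3.95 moved [-17.04   3.51  69.31] F tool [-0.3   0.79 -0.06] M [ 0.03 -0.03  0.03] z 0.0501 rot [-0.09 -0.01  0.01] w 0.0003 0.0
edge 248 [193, 191, 191, 190, 189, 188, 187, 186, 186, 184, 196, 229, 243, 245, 245, 246, 253, 255, 255, 255, 255, 255, 255, 255, 255, 255, 255, 255, 255, 255, 255, 255]
edge 380 [184, 185, 185, 185, 186, 185, 184, 184, 183, 182, 181, 195, 232, 245, 246, 246, 247, 253, 255, 255, 255, 255, 255, 255, 255, 255, 255, 255, 255, 255, 255, 255]
```

servo_tool(
  delta_pos=[
    [-1, 0, 0],
    [-1, 0, 0],
    [0, 0, 0],
  ],
  delta_rot=[
    [0, 0, 0],
    [0, 0, 0],
    [0, 0, 0],
  ],
)

```text
time_s: 4.38
position: [0.4721, 0.2211, 0.0501]
eef_rot: [[-0.954, 0.301, 0.0], [0.301, 0.954, 0.001], [-0.0, 0.001, -1.0]]
ft_force: [0.1, 0.3, 0.5]
grip_width: -0.0
finger_force: 0.2
```

```bash
python3 -c "import h;h.rep();h.edge()"
```

```text
t 4.375 moved [-18.95   3.41  69.36] F tool [-0.02  0.34 -0.48] M [-0.02  0.   -0.  ] z 0.0501 rot [-0.08 -0.    0.01] w -0.0 0.16764947678893805
edge 248 [189, 189, 187, 187, 185, 184, 184, 183, 182, 208, 243, 245, 245, 246, 249, 254, 255, 255, 255, 255, 255, 255, 255, 255, 255, 255, 255, 255, 255, 255, 255, 255]
edge 380 [187, 187, 185, 185, 185, 184, 183, 182, 180, 176, 198, 243, 247, 246, 246, 252, 255, 255, 255, 255, 255, 255, 255, 255, 255, 255, 255, 255, 255, 255, 255, 255]
```

servo_tool(
  delta_pos=[
    [-1, 0, 0],
    [-1, 0, 0],
    [0, 0, 0],
  ],
  delta_rot=[
    [0, 0, 0],
    [0, 0, 0],
    [0, 0, 0],
  ],
)

```text
time_s: 4.8
position: [0.4741, 0.2205, 0.0501]
eef_rot: [[-0.954, 0.301, 0.001], [0.301, 0.954, 0.001], [-0.0, 0.001, -1.0]]
ft_force: [0.1, 0.2, -1.0]
grip_width: 0.0002
finger_force: 0.1
```

```bash
python3 -c "import h;h.rep();h.edge()"
```

```text
t 4.8 moved [-21.06   3.47  69.35] F tool [-0.07  0.24  1.04] M [-0.04  0.03 -0.03] z 0.0501 rot [-0.08 -0.01  0.01] w 0.0002 0.06938776234164834
edge 248 [185, 184, 184, 184, 184, 184, 185, 185, 185, 201, 233, 243, 245, 245, 247, 254, 255, 255, 255, 255, 255, 255, 255, 255, 255, 255, 255, 255, 255, 255, 255, 255]
edge 380 [185, 184, 183, 182, 181, 180, 179, 178, 176, 174, 197, 242, 246, 246, 246, 252, 255, 255, 255, 255, 255, 255, 255, 255, 255, 255, 255, 255, 255, 255, 255, 255]
```

The plate edge is no longer moving in the image, so the tab is in contact and the cover is sliding.

servo_tool(
  delta_pos=[
    [-1, 0, 0],
    [-1, 0, 0],
    [0, 0, 0],
  ],
  delta_rot=[
    [0, 0, 0],
    [0, 0, 0],
    [0, 0, 0],
  ],
)

```text
time_s: 5.22
position: [0.476, 0.2199, 0.0501]
eef_rot: [[-0.954, 0.301, 0.001], [0.301, 0.954, 0.001], [-0.0, 0.001, -1.0]]
ft_force: [-0.3, -0.8, 0.4]
grip_width: 0.0
finger_force: 0.1
```

servo_tool(
  delta_pos=[
    [-1, 0, 0],
    [-1, 0, 0],
    [0, 0, 0],
  ],
  delta_rot=[
    [0, 0, 0],
    [0, 0, 0],
    [0, 0, 0],
  ],
)

```text
time_s: 5.6
position: [0.4777, 0.2193, 0.0501]
eef_rot: [[-0.954, 0.301, 0.0], [0.301, 0.954, 0.001], [0.0, 0.001, -1.0]]
ft_force: [-1.4, 0.7, 0.2]
grip_width: -0.0004
finger_force: 0.7
```

servo_tool(
  delta_pos=[
    [-1, 0, 0],
    [0, 0, 0],
    [0, 0, 0],
  ],
  delta_rot=[
    [0, 0, 0],
    [0, 0, 0],
    [0, 0, 0],
  ],
)

```text
time_s: 5.98
position: [0.4783, 0.219, 0.05]
eef_rot: [[-0.954, 0.301, -0.0], [0.301, 0.954, 0.001], [0.001, 0.001, -1.0]]
ft_force: [-4.7, 2.5, 2.2]
grip_width: -0.0001
finger_force: 2.5
```

servo_tool(
  delta_pos=[
    [-1, 0, 0],
    [-1, 0, 0],
    [0, 0, 0],
    [0, 0, 0],
  ],
  delta_rot=[
    [0, 0, 0],
    [0, 0, 0],
    [0, 0, 0],
    [0, 0, 0],
  ],
)

```text
time_s: 6.48
position: [0.4791, 0.2186, 0.05]
eef_rot: [[-0.954, 0.301, -0.002], [0.301, 0.954, 0.001], [0.002, 0.0, -1.0]]
ft_force: [-9.2, 4.8, 5.0]
grip_width: -0.0
finger_force: 4.9
```

```bash
python3 -c "import h;h.rep()"
```

```text
t 6.475 moved [-26.4    3.11  69.45] F tool [10.2   1.8  -5.04] M [-0.33  1.58 -0.02] z 0.05 rot [-0.02  0.14  0.01] w -0.0 4.933911903644912
```

servo_tool(
  delta_pos=[
    [-1, 0, 0],
    [-1, 0, 0],
    [0, 0, 0],
    [0, 0, 0],
  ],
  delta_rot=[
    [0, 0, 0],
    [0, 0, 0],
    [0, 0, 0],
    [0, 0, 0],
  ],
)

```text
time_s: 6.98
position: [0.4799, 0.2181, 0.0499]
eef_rot: [[-0.954, 0.301, -0.004], [0.301, 0.954, 0.001], [0.004, -0.001, -1.0]]
ft_force: [-12.0, 8.0, 8.5]
grip_width: 0.0
finger_force: 7.3
```

```bash
python3 -c "import h;h.rep()"
```

```text
t 6.975 moved [-27.25   2.87  69.53] F tool [13.83  3.98 -8.45] M [-0.54  2.35 -0.07] z 0.0499 rot [0.03 0.25 0.02] w 0.0 7.293660272844136
```

servo_tool(
  delta_pos=[
    [-0.3, 0.3, -0.5],
    [-0.3, 0.3, -0.5],
    [0, 0, 0],
    [0, 0, 0],
  ],
  delta_rot=[
    [0, 0, 0],
    [0, 0, 0],
    [0, 0, 0],
    [0, 0, 0],
  ],
)

```text
time_s: 7.48
position: [0.4797, 0.2178, 0.0502]
eef_rot: [[-0.954, 0.301, -0.006], [0.301, 0.954, -0.0], [0.006, -0.002, -1.0]]
ft_force: [-12.7, 5.6, 4.1]
grip_width: -0.0001
finger_force: 6.9
```

```bash
python3 -c "import h;h.rep()"
```

```text
t 7.475 moved [-27.16   2.56  69.24] F tool [13.83  1.53 -4.06] M [-0.24  2.26 -0.04] z 0.0502 rot [0.13 0.35 0.02] w -0.0001 6.912965780356899
```

servo_tool(
  delta_pos=[
    [-0.4, 0, -0.5],
    [-0.4, 0, -0.5],
    [-0.2, 0, -0.5],
    [0, 0, 0],
  ],
  delta_rot=[
    [0, 0, 0],
    [0, 0, 0],
    [0, 0, 0],
    [0, 0, 0],
  ],
)

```text
time_s: 7.98
position: [0.48, 0.2173, 0.0514]
eef_rot: [[-0.954, 0.301, -0.008], [0.301, 0.954, -0.001], [0.007, -0.003, -1.0]]
ft_force: [-13.6, 5.6, 2.0]
grip_width: 0.0
finger_force: 7.4
```

```bash
python3 -c "import h;h.rep()"
```

```text
t 7.975 moved [-27.61   2.13  68.  ] F tool [14.64  1.21 -1.96] M [-0.18  2.39 -0.02] z 0.0514 rot [0.18 0.41 0.03] w 0.0 7.418105788528919
```

servo_tool(
  delta_pos=[
    [-0.25, 0.1, -0.5],
    [-0.25, 0.1, -0.5],
    [-0.25, 0.1, -0.5],
    [-0.25, 0.1, -0.5],
    [0, 0, 0],
  ],
  delta_rot=[
    [0, 0, 0],
    [0, 0, 0],
    [0, 0, 0],
    [0, 0, 0],
    [0, 0, 0],
  ],
)

```text
time_s: 8.6
position: [0.4806, 0.2173, 0.0533]
eef_rot: [[-0.954, 0.301, -0.009], [0.301, 0.954, -0.001], [0.008, -0.004, -1.0]]
ft_force: [-15.2, 5.9, 2.4]
grip_width: 0.0001
finger_force: 8.0
```

```bash
python3 -c "import h;h.rep();h.edge()"
```

```text
t 8.6 moved [-28.21   2.36  66.09] F tool [16.23  1.09 -2.42] M [-0.19  2.68 -0.01] z 0.0533 rot [0.2  0.45 0.03] w 0.0001 8.023949526250362
edge 248 [238, 238, 237, 238, 243, 246, 246, 247, 254, 255, 255, 255, 255, 255, 255, 255, 255, 255, 255, 255, 255, 255, 255, 255, 255, 255, 255, 255, 255, 255, 255, 255]
edge 380 [195, 196, 217, 247, 248, 247, 247, 248, 254, 255, 255, 255, 255, 255, 255, 255, 255, 255, 255, 255, 255, 255, 255, 255, 255, 255, 255, 255, 255, 255, 255, 255]
```

```bash
cat >> h.py <<'E'
def lift():
    "plate corner edge row vs predicted for seated and risen"
    from workcell import arm
    s=arm.snapshot("wrist"); s["st"]=arm.state(); pickle.dump(s,open("wl.pkl","wb"))
    w1=pickle.load(open("w1.pkl","rb"));p0=w1["st"]["position"];R=np.array([[-.9537,.3007,0],[.3007,.9537,0],[0,0,-1]])
    for dx in(0,5.8):
      for dz in (0,3,6,9,12):
        pts=[p0+R@np.array([-36.2-dx-.1*dz,y,81.3-dz])/1e3 for y in(-30.5,38)]
        print(dx,dz,proj(s,pts).round(1).tolist())
    g=s["img"].mean(2)
    for c in (252,258,380,390,396):
        print(c,g[300:370:2,c].astype(int).tolist())
E
python3 -c "import h;h.lift()"
```

```text
0 0 [[247.0, 319.2], [410.2, 319.5]]
0 3 [[245.8, 323.3], [411.6, 323.6]]
0 6 [[244.5, 327.4], [413.0, 327.7]]
0 9 [[243.1, 331.7], [414.5, 332.1]]
0 12 [[241.7, 336.2], [416.0, 336.5]]
5.8 0 [[247.8, 331.6], [409.3, 331.9]]
5.8 3 [[246.5, 335.8], [410.7, 336.1]]
5.8 6 [[245.2, 340.1], [412.1, 340.4]]
5.8 9 [[243.9, 344.6], [413.5, 344.9]]
5.8 12 [[242.5, 349.2], [415.0, 349.6]]
252 [226, 218, 219, 219, 219, 221, 218, 211, 200, 184, 183, 181, 182, 182, 181, 230, 239, 238, 243, 246, 253, 255, 255, 255, 255, 255, 255, 255, 255, 255, 255, 255, 255, 255, 255]
258 [239, 239, 239, 235, 184, 181, 181, 181, 184, 181, 181, 181, 182, 182, 181, 227, 239, 238, 244, 246, 253, 255, 255, 255, 255, 255, 255, 255, 255, 255, 255, 255, 255, 255, 255]
380 [239, 239, 239, 239, 239, 239, 239, 239, 239, 239, 239, 240, 239, 239, 240, 239, 236, 236, 246, 247, 254, 255, 255, 255, 255, 255, 255, 255, 255, 255, 255, 255, 255, 236, 103]
390 [239, 238, 239, 240, 220, 182, 183, 184, 184, 181, 176, 167, 156, 146, 143, 142, 141, 185, 248, 247, 253, 255, 255, 255, 255, 255, 255, 255, 255, 255, 255, 255, 255, 255, 255]
396 [238, 240, 240, 241, 219, 182, 183, 183, 182, 182, 182, 183, 181, 182, 182, 192, 237, 242, 247, 247, 254, 255, 255, 255, 255, 255, 255, 255, 255, 255, 255, 255, 255, 255, 255]
```

The force is 16 N and the plate edge is rising with the finger. I'll keep drawing it up.

servo_tool(
  delta_pos=[
    [-0.16, 0, -0.7],
    [-0.16, 0, -0.7],
    [-0.16, 0, -0.7],
    [-0.16, 0, -0.7],
    [0, 0, 0],
  ],
  delta_rot=[
    [0, 0, 0],
    [0, 0, 0],
    [0, 0, 0],
    [0, 0, 0],
    [0, 0, 0],
  ],
)

```text
time_s: 9.32
position: [0.4813, 0.2171, 0.0562]
eef_rot: [[-0.954, 0.301, -0.009], [0.301, 0.954, -0.001], [0.008, -0.003, -1.0]]
ft_force: [-15.2, 4.5, 3.4]
grip_width: 0.0
finger_force: 8.1
```

```bash
python3 -c "import h;h.rep();h.lift()"
```

```text
t 9.325 moved [-28.89   2.4   63.27] F tool [15.83 -0.22 -3.43] M [-0.16  2.65  0.  ] z 0.0562 rot [0.2  0.45 0.03] w 0.0 8.087910236790776
0 0 [[248.1, 314.7], [408.9, 315.0]]
0 3 [[246.8, 318.6], [410.2, 318.9]]
0 6 [[245.6, 322.7], [411.6, 322.9]]
0 9 [[244.3, 326.8], [413.0, 327.1]]
0 12 [[242.9, 331.1], [414.5, 331.4]]
5.8 0 [[248.8, 327.0], [408.1, 327.2]]
5.8 3 [[247.6, 331.0], [409.4, 331.3]]
5.8 6 [[246.3, 335.2], [410.7, 335.5]]
5.8 9 [[245.0, 339.5], [412.1, 339.8]]
5.8 12 [[243.7, 344.0], [413.6, 344.3]]
252 [219, 218, 219, 219, 218, 218, 214, 200, 190, 182, 180, 181, 185, 235, 239, 238, 238, 247, 247, 248, 255, 255, 255, 255, 255, 255, 255, 255, 255, 255, 255, 255, 255, 255, 255]
258 [239, 235, 188, 180, 179, 182, 180, 181, 181, 180, 180, 181, 182, 235, 239, 239, 239, 246, 247, 249, 255, 255, 255, 255, 255, 255, 255, 255, 255, 255, 255, 255, 255, 255, 255]
380 [239, 239, 238, 239, 238, 238, 238, 239, 239, 239, 239, 239, 239, 239, 239, 239, 235, 245, 247, 250, 255, 255, 255, 255, 255, 255, 255, 255, 255, 255, 255, 255, 255, 235, 104]
390 [239, 239, 227, 182, 181, 181, 182, 182, 182, 178, 171, 158, 147, 142, 141, 145, 143, 244, 248, 250, 255, 255, 255, 255, 255, 255, 255, 255, 255, 255, 255, 255, 255, 255, 255]
396 [236, 235, 221, 178, 181, 182, 182, 181, 182, 182, 182, 183, 181, 199, 239, 238, 236, 244, 248, 250, 255, 255, 255, 255, 255, 255, 255, 255, 255, 255, 255, 255, 255, 255, 255]
```

servo_tool(
  delta_pos=[
    [-0.17, 0, -0.8],
    [-0.17, 0, -0.8],
    [-0.17, 0, -0.8],
    [-0.17, 0, -0.8],
    [0, 0, 0],
  ],
  delta_rot=[
    [0, 0, 0],
    [0, 0, 0],
    [0, 0, 0],
    [0, 0, 0],
    [0, 0, 0],
  ],
)

```text
time_s: 10.0
position: [0.482, 0.217, 0.0594]
eef_rot: [[-0.954, 0.301, -0.008], [0.301, 0.954, -0.001], [0.008, -0.003, -1.0]]
ft_force: [-15.3, 6.2, 3.8]
grip_width: -0.0002
finger_force: 8.0
```

```bash
python3 -c "import h;h.rep()"
```

```text
t 10.0 moved [-29.62   2.45  60.  ] F tool [16.43  1.33 -3.78] M [-0.11  2.65 -0.01] z 0.0594 rot [0.19 0.44 0.03] w -0.0002 8.045144509524107
```

servo_tool(
  delta_pos=[
    [-0.17, 0, -0.9],
    [-0.17, 0, -0.9],
    [-0.17, 0, -0.9],
    [-0.17, 0, -0.9],
    [0, 0, 0],
  ],
  delta_rot=[
    [0, 0, 0],
    [0, 0, 0],
    [0, 0, 0],
    [0, 0, 0],
    [0, 0, 0],
  ],
)

```text
time_s: 10.62
position: [0.4829, 0.2168, 0.0631]
eef_rot: [[-0.954, 0.301, -0.008], [0.301, 0.954, -0.001], [0.007, -0.003, -1.0]]
ft_force: [-14.4, 4.7, 3.2]
grip_width: -0.0003
finger_force: 7.7
```

```bash
python3 -c "import h;h.rep()"
```

```text
t 10.625 moved [-30.58   2.59  56.3 ] F tool [15.1   0.18 -3.22] M [-0.07  2.54  0.01] z 0.0631 rot [0.17 0.42 0.03] w -0.0003 7.7385142631828785
```

servo_tool(
  delta_pos=[
    [-0.3, 0, -0.8],
    [-0.3, 0, -0.7],
    [0, 0, 0],
  ],
  delta_rot=[
    [0, 0, 0],
    [0, 0, 0],
    [0, 0, 0],
  ],
)

```text
time_s: 11.0
position: [0.4834, 0.2166, 0.0646]
eef_rot: [[-0.954, 0.301, -0.008], [0.301, 0.954, -0.001], [0.007, -0.003, -1.0]]
ft_force: [-13.6, 5.8, 3.3]
grip_width: 0.0002
finger_force: 7.9
```

```bash
python3 -c "import h;h.rep();h.lift()"
```

```text
t 11.0 moved [-31.08   2.56  54.85] F tool [14.72  1.45 -3.31] M [-0.07  2.58  0.  ] z 0.0646 rot [0.18 0.43 0.03] w 0.0002 7.889784760773182
0 0 [[250.8, 301.6], [405.2, 301.8]]
0 3 [[249.7, 305.1], [406.4, 305.3]]
0 6 [[248.5, 308.8], [407.7, 309.0]]
0 9 [[247.3, 312.5], [409.0, 312.8]]
0 12 [[246.1, 316.4], [410.3, 316.7]]
5.8 0 [[251.5, 313.4], [404.4, 313.6]]
5.8 3 [[250.4, 317.1], [405.6, 317.3]]
5.8 6 [[249.2, 320.9], [406.9, 321.2]]
5.8 9 [[248.0, 324.9], [408.2, 325.1]]
5.8 12 [[246.8, 328.9], [409.5, 329.2]]
252 [185, 185, 186, 183, 168, 158, 186, 214, 214, 214, 212, 212, 211, 212, 211, 218, 234, 236, 249, 254, 254, 254, 254, 254, 254, 254, 254, 254, 254, 254, 254, 254, 254, 254, 254]
258 [152, 151, 152, 151, 153, 151, 180, 217, 215, 216, 215, 216, 216, 215, 216, 219, 234, 236, 249, 254, 254, 254, 254, 254, 254, 254, 254, 254, 254, 254, 254, 254, 254, 254, 255]
380 [217, 217, 218, 215, 215, 214, 209, 211, 209, 208, 208, 206, 203, 192, 191, 220, 236, 237, 250, 254, 254, 254, 254, 254, 254, 254, 254, 254, 254, 254, 254, 254, 255, 199, 87]
390 [152, 152, 153, 153, 153, 154, 158, 209, 216, 216, 215, 215, 216, 215, 215, 230, 237, 237, 250, 254, 254, 254, 254, 254, 254, 254, 254, 254, 254, 254, 254, 254, 254, 254, 255]
396 [147, 152, 153, 154, 154, 154, 153, 208, 215, 216, 215, 215, 216, 216, 215, 229, 236, 237, 250, 254, 254, 254, 254, 254, 254, 254, 254, 254, 254, 254, 254, 254, 254, 254, 254]
```

The tab end is up about 15 mm by image with the tab held at about 15 N. I'll let go by backing straight off, then rise and open the jaws.

servo_tool(
  delta_pos=[
    [8, 0, 0],
    [14, 0, 0],
    [0, 0, -20],
    [0, 0, -30],
    [0, 0, 0],
  ],
  delta_rot=[
    [0, 0, 0],
    [0, 0, 0],
    [0, 0, 0],
    [0, 0, 0],
    [0, 0, 0],
  ],
)

```text
time_s: 11.68
position: [0.4685, 0.2246, 0.1178]
eef_rot: [[-0.954, 0.301, 0.006], [0.301, 0.954, 0.003], [-0.004, 0.005, -1.0]]
ft_force: [0.2, -0.6, -0.4]
grip_width: 0.0
finger_force: 0.0
```

servo_tool(
  delta_pos=[
    [0, 0, 0],
    [0, 0, 0],
    [0, 0, 0],
    [0, 0, 0],
    [0, 0, 0],
  ],
  delta_rot=[
    [0, 0, 0],
    [0, 0, 0],
    [0, 0, 0],
    [0, 0, 0],
    [0, 0, 0],
  ],
  jaw=0,
)

```text
time_s: 12.3
position: [0.4668, 0.2237, 0.1155]
eef_rot: [[-0.954, 0.301, 0.0], [0.301, 0.954, 0.001], [0.0, 0.001, -1.0]]
ft_force: [0.2, 0.3, -0.0]
grip_width: 0.0853
finger_force: 0.0
```

Run:
```python
from h import *
from workcell import arm
rep()
s=arm.snapshot("wrist");s["st"]=arm.state();pickle.dump(s,open("w3.pkl","wb"))
cv2.imwrite("pics/w3c.png",cv2.resize(s["img"][230:480,200:450,::-1],None,fx=2.4,fy=2.4,interpolation=cv2.INTER_CUBIC))
```

```text
t 12.3 moved [-13.09   4.31   3.95] F tool [-0.11  0.32  0.01] M [0.03 0.04 0.04] z 0.1155 rot [-0.07  0.01  0.  ] w 0.0853 0.0
```

View pics/w3c.png

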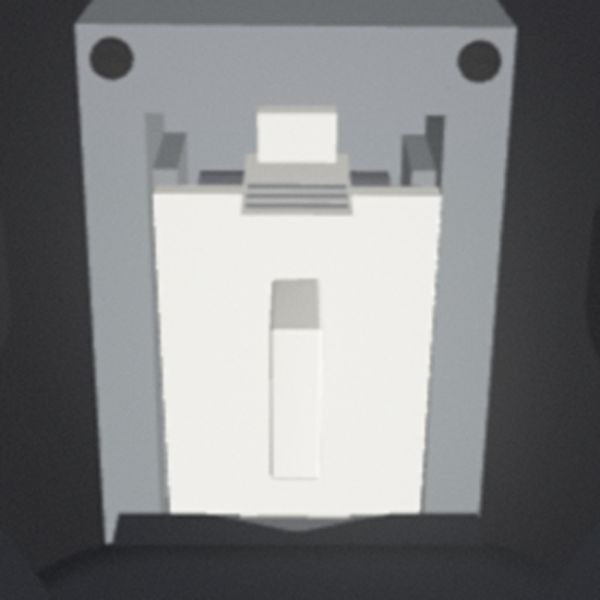

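The cover is resting ajar with its tab end raised: the plate's tab-end edge is at crop row 193 and the fin top spans (270-319, 328-478). I'll fit its pose.

```bash
cat > fit.py <<'E'
from h import *
from scipy.optimize import least_squares
s=pickle.load(open("w3.pkl","rb"));st=s["st"];p=np.array(st["position"])
R0=np.array([[.9537,.3007,0],[-.3007,.9537,0],[0,0,1]])  # cover frame seated
L=np.array([[-50,34,5],[-50,-34,5],[-27,6,25],[-27,-6,25],[-27,6,5],[-27,-6,5],[17,6,25],[17,-6,25]])/1e3
px=np.array([(441,193),(154,193),(319,328),(272,328),(318,280),(276,280),(319,478),(270,478)])/2.4+[200,230]
def P(v):
    R=R0@Ro.from_euler("yz",[v[3],v[4]],degrees=True).as_matrix(); return R,p+R0@np.array([v[0],v[1],v[2]])/1e3
def f(v):
    R,t=P(v); return (proj(s,t+L@R.T)-px).ravel()
r=least_squares(f,[75,0,-80,4,0]);v=r.x
R,t=P(v)
print("cover rel TCP (cover axes mm)",v.round(2),"res",f(v).round(1))
g=t+R@np.array([-5,0,15])/1e3; print("origin",t,"fin centre",g,"tab end underside z",(t+R@[-.05,0,0])[2],"tongue z",(t+R@[.064,0,0])[2])
Rg=R@np.diag([-1.,1,-1])
tcp=t+R@np.array([-5,0,7.5])/1e3   # tip 2.5 mm above plate
print("tcp goal",tcp,move(st,tcp,Rg)); print("delta in goal axes",(Rg.T@(tcp-p)*1e3).round(1))
E
python3 fit.py
```

```text
cover rel TCP (cover axes mm) [ 83.48  -0.83 -81.72   3.04  -0.42] res [-0.7  1.2  0.3  0.5  1.5  0.  -0.8 -0.1  1.1 -1.2 -1.7 -1.3  0.2  0.4
  0.1  0.3]
origin [0.54618225 0.1978254  0.03383234] fin centre [0.54218779 0.19911678 0.04907622] tab end underside z 0.0364819297103904 tongue z 0.030440869181336004
tcp goal [0.54180963 0.19923904 0.04158676] (array([-78.9,  -0.9,  74. ]), array([0.06, 3.04, 0.41]))
delta in goal axes [-82.7  -0.2  69.7]
```

```bash
cat >> fit.py <<'E'
print("--- constrained z")
def f2(v):  # v: x,y,tilt,yaw, tongue underside z=.033
    z=(.033-p[2])*1e3+64*np.sin(np.radians(v[2])); return f([v[0],v[1],z,v[2],v[3]])
r=least_squares(f2,[80,0,4,0]);v=r.x;z=(.033-p[2])*1e3+64*np.sin(np.radians(v[2]))
print(v.round(2),f2(v).round(1)); R,t=P([v[0],v[1],z,v[2],v[3]])
tcp=t+R@np.array([-5,0,8.5])/1e3;Rg=R@np.diag([-1.,1,-1])
print("tcp goal",tcp,move(st,tcp,Rg),"goal axes",(Rg.T@(tcp-p)*1e3).round(1))
E
python3 fit.py | sed -n '/---/,$p'
```

```text
--- constrained z
[82.8  -0.83  2.22 -0.42] [-0.5  0.7 -0.  -0.   1.6 -0.3 -0.9 -0.4  1.1 -1.2 -1.7 -1.3  0.3  1.4
  0.   1.3]
tcp goal [0.54109436 0.19946113 0.04416309] (array([-78.1,  -0.9,  71.4]), array([0.07, 2.22, 0.41])) goal axes [-80.8  -0.2  68.3]
```

The lug now shows at (297,135), above the bar, and the cover is tilted 3-4°. I'll move over the fin, tilt by 4° and descend.

servo_tool(
  delta_pos=[
    [-39, -0.4, 0],
    [-39.5, -0.4, 0],
    [-1.6, 0, 23.3],
    [-1.6, 0, 23.3],
    [0, 0, 0],
  ],
  delta_rot=[
    [0, 0, 0],
    [0, 4, 0.4],
    [0, 0, 0],
    [0, 0, 0],
    [0, 0, 0],
  ],
  squeeze=40,
)

```text
time_s: 12.98
position: [0.5401, 0.1989, 0.0674]
eef_rot: [[-0.949, 0.308, -0.069], [0.307, 0.952, 0.021], [0.073, -0.001, -0.997]]
ft_force: [1.3, 0.2, 1.5]
grip_width: 0.0855
finger_force: 0.0
```

```bash
python3 -c "import h;h.rep()"
```

```text
t 12.975 moved [-90.48   2.68  52.05] F tool [-1.21  0.55 -1.48] M [ 0.04 -0.02  0.01] z 0.0674 rot [0.04 4.17 0.42] w 0.0855 0.0
```

servo_tool(
  delta_pos=[
    [-0.8, 0, 11],
    [-0.8, 0, 11],
    [0, 0, 0],
    [0, 0, 0],
  ],
  delta_rot=[
    [0, 0, 0],
    [0, 0, 0],
    [0, 0, 0],
    [0, 0, 0],
  ],
)

```text
time_s: 13.48
position: [0.5416, 0.1996, 0.0471]
eef_rot: [[-0.949, 0.307, -0.066], [0.306, 0.952, 0.023], [0.069, 0.001, -0.998]]
ft_force: [0.6, 2.0, -0.1]
grip_width: 0.0856
finger_force: 0.0
```

```bash
python3 -c "import h;h.rep()"
```

```text
t 13.475 moved [-91.71   3.78  72.3 ] F tool [0.02 2.07 0.09] M [-0. -0. -0.] z 0.0471 rot [-0.09  3.98  0.39] w 0.0856 0.0
```

servo_tool(
  delta_pos=[
    [0, 0, 0],
    [0, 0, 0],
    [0, 0, 0],
    [0, 0, 0],
    [0, 0, 0],
  ],
  delta_rot=[
    [0, 0, 0],
    [0, 0, 0],
    [0, 0, 0],
    [0, 0, 0],
    [0, 0, 0],
  ],
  jaw=1,
  squeeze=40,
)

```text
time_s: 14.1
position: [0.5415, 0.1994, 0.0471]
eef_rot: [[-0.949, 0.307, -0.066], [0.306, 0.952, 0.022], [0.07, 0.001, -0.998]]
ft_force: [-0.4, -0.2, 1.8]
grip_width: 0.0111
finger_force: 43.4
```

```bash
python3 -c "import h;h.rep()"
```

```text
t 14.1 moved [-91.68   3.61  72.33] F tool [ 0.28 -0.28 -1.81] M [ 0.15  0.01 -0.03] z 0.0471 rot [-0.08  3.99  0.39] w 0.0111 43.42686474323273
```

servo_tool(
  delta_pos=[
    [2, 0, 0],
    [2, 0, 0],
    [2, 0, 0],
    [2, 0, 0],
    [0, 0, 0],
  ],
  delta_rot=[
    [0, 0, 0],
    [0, 0, 0],
    [0, 0, 0],
    [0, 0, 0],
    [0, 0, 0],
  ],
)

```text
time_s: 14.72
position: [0.5336, 0.202, 0.0475]
eef_rot: [[-0.949, 0.307, -0.066], [0.307, 0.952, 0.022], [0.07, 0.001, -0.998]]
ft_force: [0.3, 0.5, 0.8]
grip_width: 0.0106
finger_force: 43.3
```

```bash
python3 -c "import h;h.rep()"
```

```text
t 14.725 moved [-83.35   3.67  71.96] F tool [-0.14  0.54 -0.83] M [-0.06  0.01  0.02] z 0.0475 rot [-0.07  4.01  0.4 ] w 0.0106 43.31048548221588
```

Pulling freely with low force. I'll continue to about 19 mm, then lift.

servo_tool(
  delta_pos=[
    [2.5, 0, 0],
    [2.5, 0, 0],
    [3, 0, 0],
    [3, 0, 0],
    [0, 0, 0],
  ],
  delta_rot=[
    [0, 0, 0],
    [0, 0, 0],
    [0, 0, 0],
    [0, 0, 0],
    [0, 0, 0],
  ],
)

```text
time_s: 15.35
position: [0.5234, 0.2053, 0.0483]
eef_rot: [[-0.949, 0.307, -0.066], [0.306, 0.952, 0.022], [0.069, 0.001, -0.998]]
ft_force: [1.3, -1.0, -1.0]
grip_width: 0.0105
finger_force: 43.1
```

```bash
python3 -c "import h;h.rep()"
```

```text
t 15.35 moved [-72.67   3.75  71.15] F tool [-1.51 -0.56  1.02] M [ 0.04 -0.38 -0.01] z 0.0483 rot [-0.08  3.97  0.39] w 0.0105 43.12403082847595
```

servo_tool(
  delta_pos=[
    [0.2, 0, -2],
    [0.2, 0, -3],
    [0.3, 0, -4],
    [0.4, 0, -6],
    [0, 0, 0],
  ],
  delta_rot=[
    [0, 0, 0],
    [0, 0, 0],
    [0, 0, 0],
    [0, 0, 0],
    [0, 0, 0],
  ],
)

```text
time_s: 15.98
position: [0.5238, 0.2054, 0.0639]
eef_rot: [[-0.949, 0.307, -0.065], [0.307, 0.952, 0.023], [0.069, 0.002, -0.998]]
ft_force: [-0.0, 1.6, -1.4]
grip_width: 0.0109
finger_force: 43.0
```

```bash
python3 -c "import h;h.rep()"
```

```text
t 15.975 moved [-72.97   4.01  55.47] F tool [0.51 1.53 1.41] M [-0.   -0.03 -0.02] z 0.0639 rot [-0.12  3.94  0.4 ] w 0.0109 43.014514446258545
```

The cover is free, carrying only its weight. I'll lift, level and turn it to the card's yaw, then check the pose in hand.

servo_tool(
  delta_pos=[
    [1.4, 0, -20],
    [0, 0, -25],
    [0, 0, -25],
    [0, 0, 0],
    [0, 0, 0],
  ],
  delta_rot=[
    [0, -4, 0],
    [0, 0, -6.75],
    [0, 0, -6.75],
    [0, 0, 0],
    [0, 0, 0],
  ],
)

```text
time_s: 16.6
position: [0.5229, 0.205, 0.1326]
eef_rot: [[-0.997, 0.079, -0.0], [0.079, 0.997, 0.001], [0.0, 0.001, -1.0]]
ft_force: [0.0, -0.6, -1.3]
grip_width: 0.0109
finger_force: 43.0
```

Run:
```python
from h import *
from workcell import arm
rep();st=arm.state();print(st["position"])
s=arm.snapshot("wrist");s["st"]=st;pickle.dump(s,open("w4.pkl","wb"))
cv2.imwrite("pics/w4c.png",cv2.resize(s["img"][230:480,200:450,::-1],None,fx=2.4,fy=2.4,interpolation=cv2.INTER_CUBIC))
a=np.radians(175.6);Rg=np.array([[np.cos(a),-0,0],[np.sin(a),0,0],[0,0,-1.]]);Rg[:,1]=np.cross(Rg[:,2],Rg[:,0])
print(move(st,[.5275,-.1774,.07],Rg))
```

```text
t 16.6 moved [-72.23   3.33 -13.22] F tool [-0.18 -0.55  1.25] M [-0.03 -0.02  0.  ] z 0.1326 rot [ -0.04   0.03 -12.98] w 0.0109 43.032851815223694
[0.52288727 0.20498673 0.13264358]
(array([ -34.8, -380.9,   62.4]), array([ 0.04, -0.02, -0.12]))
```

View pics/w4c.png

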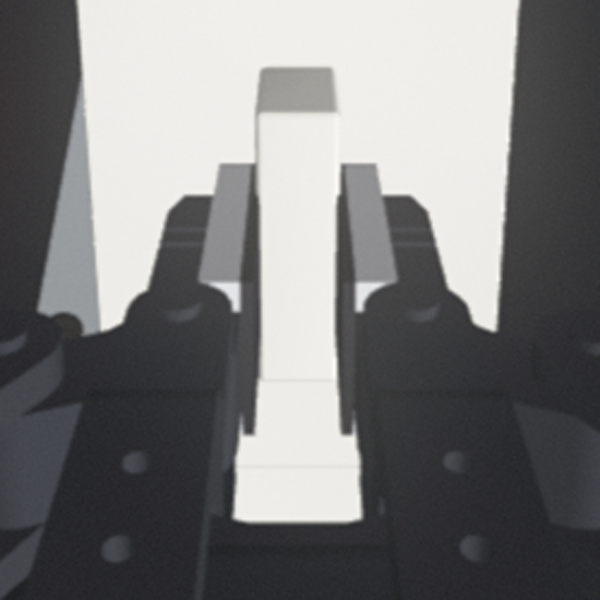

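The fin is held centred between the pads; its top spans (259-337, 112-380) in the crop. I'll fit its pose in the hand.

Run:
```python
from h import *
from scipy.optimize import least_squares
s=pickle.load(open("w4.pkl","rb"));g=s["img"].mean(2).astype(np.float32)
for c in (250,265,400):
    d=np.diff(g[100:230,c]); k=np.argsort(-abs(d))[:4]; print(c,[(100+int(i),round(float(d[i]))) for i in sorted(k)])
for r in (200,220,240):
    d=np.diff(g[r,200:450]); print(r,200+int(np.argmax(d[:80])),200+150+int(np.argmin(d[150:])))
st=s["st"];p=np.array(st["position"]);Rt=np.array(st["eef_rot"])@np.diag([-1.,1,-1])
L=np.array([[-27,6,25],[-27,-6,25],[-27,6,5],[-27,-6,5],[17,6,25],[17,-6,25]])/1e3
px=np.array([(337,112),(259,112),(336,68),(262,68),(336,380),(259,380)])/2.4+[200,230]
def f(v):
    R=Rt@Ro.from_euler("yz",[v[3],v[4]],degrees=True).as_matrix();t=p+Rt@np.array(v[:3])/1e3
    return (proj(s,t+L@R.T)-px).ravel()
r=least_squares(f,[5,0,-10,0,0]);print("cover origin rel TCP, cover axes",r.x.round(2),"tilt=x[3]",f(r.x).round(1))
```

```text
250 [(173, 15), (174, 13), (195, 30), (196, 49)]
265 [(107, 50), (108, 37), (195, 29), (196, 48)]
400 [(140, 39), (182, -37), (195, 38), (196, 37)]
200 229 425
220 230 416
240 232 415
cover origin rel TCP, cover axes [  6.35  -0.61 -14.75  -1.54  -0.14] tilt=x[3] [ 1.5 -0.  -1.  -0.1 -0.3  0.3 -0.3  0.2  0.1 -0.2 -0.1 -0.2]
```

```bash
cat > fit4.py <<'E'
from h import *
from scipy.optimize import least_squares
s=pickle.load(open("w4.pkl","rb"))
st=s["st"];p=np.array(st["position"]);Rt=np.array(st["eef_rot"])@np.diag([-1.,1,-1])
L=np.array([[-27,6,25],[-27,-6,25],[-27,6,5],[-27,-6,5],[17,6,25],[17,-6,25],[-50,-34,5],[-50,34,5]])/1e3
px=np.array([(337,112),(259,112),(336,68),(262,68),(336,380),(259,380),(69,-82),(520,-82)])/2.4+[200,230]
w=np.ones((8,2));w[7,0]=0
def f(v):
    R=Rt@Ro.from_euler("yz",[v[3],v[4]],degrees=True).as_matrix();t=p+Rt@np.array(v[:3])/1e3
    return ((proj(s,t+L@R.T)-px)*w).ravel()
for t in (0,.5,1,1.5,2,2.5):
    r=least_squares(lambda v:f([*v[:3],-t,v[3]]),[5,0,-10,0]);print(t,r.x.round(2),round(r.cost,2))
r=least_squares(f,[5,0,-10,0,0]);print(r.x.round(2),f(r.x).round(1))
E
python3 fit4.py
```

```text
0 [  4.19  -0.64 -11.85   0.14] 8.87
0.5 [  4.36  -0.64 -11.82   0.16] 9.55
1 [  4.52  -0.64 -11.79   0.19] 10.68
1.5 [  4.68  -0.65 -11.75   0.22] 12.25
2 [  4.83  -0.65 -11.7    0.24] 14.27
2.5 [  4.98  -0.66 -11.65   0.27] 16.73
[  4.04  -0.63 -11.87   0.47   0.11] [ 1.6  0.2 -1.9  0.3 -0.2 -1.7 -1.1 -1.7  0.6  0.4 -0.2  0.5  1.2  1.
  0.   0.8]
```

servo_tool(
  delta_pos=[
    [-3.5, -38, 2],
    [-3.5, -38, 2],
    [-3.5, -38, 4],
    [-3.5, -38, 4],
    [-3.5, -38, 4],
  ],
  delta_rot=[
    [0, 0.5, -0.12],
    [0, 0, 0],
    [0, 0, 0],
    [0, 0, 0],
    [0, 0, 0],
  ],
)

```text
time_s: 17.27
position: [0.5256, 0.0132, 0.1157]
eef_rot: [[-0.997, 0.076, -0.01], [0.076, 0.997, 0.002], [0.01, 0.001, -1.0]]
ft_force: [0.6, -0.3, -0.9]
grip_width: 0.0105
finger_force: 43.0
```

servo_tool(
  delta_pos=[
    [-3.5, -38, 8],
    [-3.5, -38, 8],
    [-3.5, -38, 10],
    [-3.5, -38, 10],
    [-3.5, -38.3, 10],
  ],
  delta_rot=[
    [0, 0, 0],
    [0, 0, 0],
    [0, 0, 0],
    [0, 0, 0],
    [0, 0, 0],
  ],
)

```text
time_s: 17.9
position: [0.5284, -0.1776, 0.069]
eef_rot: [[-0.997, 0.076, -0.01], [0.076, 0.997, 0.002], [0.01, 0.002, -1.0]]
ft_force: [-0.1, 0.0, -1.5]
grip_width: 0.0107
finger_force: 43.0
```

servo_tool(
  delta_pos=[
    [0, 0, 0],
    [0, 0, 0],
    [0, 0, 0],
  ],
  delta_rot=[
    [0, 0, 0],
    [0, 0, 0],
    [0, 0, 0],
  ],
)

```text
time_s: 18.27
position: [0.5291, -0.1756, 0.0705]
eef_rot: [[-0.997, 0.074, -0.009], [0.074, 0.997, 0.002], [0.009, 0.001, -1.0]]
ft_force: [-0.3, 0.9, -1.3]
grip_width: 0.0107
finger_force: 43.0
```

Run:
```python
from h import *
from workcell import arm
rep();st=arm.state();print(st["position"])
a=np.radians(175.6);Rg=np.array([[np.cos(a),-0,0],[np.sin(a),0,0],[0,0,-1.]]);Rg[:,1]=np.cross(Rg[:,2],Rg[:,0])
print(move(st,[.5275,-.1768,.02],Rg))
s=arm.snapshot("scene");pickle.dump(s,open("s5.pkl","wb"))
cv2.imwrite("pics/s5.png",cv2.resize(s["img"][190:290,180:340,::-1],None,fx=5,fy=5,interpolation=cv2.INTER_CUBIC))
```

```text
t 18.275 moved [-192.59 -357.75   48.95] F tool [0.54 0.82 1.35] M [-0.04 -0.01 -0.03] z 0.0705 rot [ -0.02   0.52 -13.26] w 0.0107 42.95612275600433
[ 0.52909666 -0.17557816  0.07047354]
(array([ 1. , -1.4, 50.5]), array([ 0.08, -0.51,  0.16]))
```

View pics/s5.png

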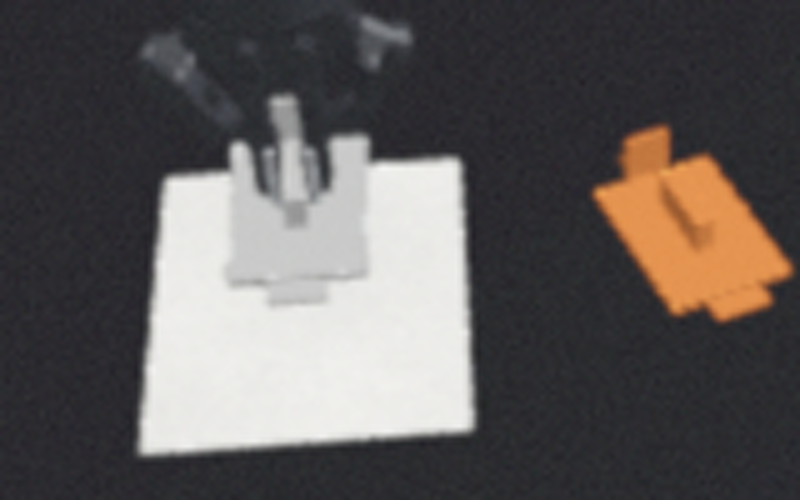

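The cover hangs level over the card with its outer side up. I'll lower it, slowly at the end.

servo_tool(
  delta_pos=[
    [1, -1.2, 18],
    [0, 0, 15],
    [0, 0, 8],
    [0, 0, 5],
    [0, 0, 0],
  ],
  delta_rot=[
    [0, 0, 0],
    [0, 0, 0],
    [0, 0, 0],
    [0, 0, 0],
    [0, 0, 0],
  ],
)

```text
time_s: 18.95
position: [0.5276, -0.1775, 0.0242]
eef_rot: [[-0.997, 0.075, -0.009], [0.075, 0.997, 0.002], [0.009, 0.001, -1.0]]
ft_force: [-0.2, 0.2, -0.9]
grip_width: 0.0108
finger_force: 43.0
```

```bash
python3 -c "import h;h.rep()"
```

```text
t 18.95 moved [-191.76 -360.07   95.22] F tool [0.25 0.12 0.88] M [ 0.   -0.06 -0.  ] z 0.0242 rot [-1.000e-02  5.300e-01 -1.321e+01] w 0.0108 43.024184703826904
```

servo_tool(
  delta_pos=[
    [0, 0, 1.5],
    [0, 0, 1.5],
    [0, 0, 1],
    [0, 0, 1],
    [0, 0, 0],
  ],
  delta_rot=[
    [0, 0, 0],
    [0, 0, 0],
    [0, 0, 0],
    [0, 0, 0],
    [0, 0, 0],
  ],
)

```text
time_s: 19.58
position: [0.5277, -0.1776, 0.0196]
eef_rot: [[-0.997, 0.075, -0.008], [0.075, 0.997, 0.002], [0.008, 0.001, -1.0]]
ft_force: [0.6, -0.2, -0.9]
grip_width: 0.0108
finger_force: 43.0
```

```bash
python3 -c "import h;h.rep()"
```

```text
t 19.575 moved [-191.89 -360.06   99.79] F tool [-0.66 -0.05  0.87] M [-0.05 -0.02  0.02] z 0.0196 rot [-1.000e-02  4.900e-01 -1.322e+01] w 0.0108 43.02472472190857
```

servo_tool(
  delta_pos=[
    [0, 0, 0.7],
    [0, 0, 0.7],
    [0, 0, 0.7],
    [0, 0, 0],
  ],
  delta_rot=[
    [0, 0, 0],
    [0, 0, 0],
    [0, 0, 0],
    [0, 0, 0],
  ],
)

```text
time_s: 20.08
position: [0.5277, -0.1776, 0.0175]
eef_rot: [[-0.997, 0.075, -0.008], [0.075, 0.997, 0.002], [0.008, 0.001, -1.0]]
ft_force: [-0.6, -0.4, -0.5]
grip_width: 0.0106
finger_force: 43.0
```

```bash
python3 -c "import h;h.rep()"
```

```text
t 20.075 moved [-191.87 -360.08  101.91] F tool [ 0.43 -0.56  0.5 ] M [-0.05 -0.   -0.03] z 0.0175 rot [-1.000e-02  4.900e-01 -1.322e+01] w 0.0106 43.02441895008087
```

servo_tool(
  delta_pos=[
    [0, 0, 0.6],
    [0, 0, 0.6],
    [0, 0, 0.6],
    [0, 0, 0],
  ],
  delta_rot=[
    [0, 0, 0],
    [0, 0, 0],
    [0, 0, 0],
    [0, 0, 0],
  ],
)

```text
time_s: 20.58
position: [0.5277, -0.1776, 0.0157]
eef_rot: [[-0.997, 0.075, -0.008], [0.075, 0.997, 0.002], [0.008, 0.001, -1.0]]
ft_force: [0.2, -0.2, -0.6]
grip_width: 0.011
finger_force: 43.0
```

```bash
python3 -c "import h;h.rep()"
```

```text
t 20.575 moved [-191.84 -360.06  103.7 ] F tool [-0.22 -0.11  0.58] M [-0.01 -0.04  0.03] z 0.0157 rot [-1.000e-02  4.900e-01 -1.321e+01] w 0.011 43.02389681339264
```

servo_tool(
  delta_pos=[
    [0, 0, 0.5],
    [0, 0, 0.5],
    [0, 0, 0.5],
    [0, 0, 0],
  ],
  delta_rot=[
    [0, 0, 0],
    [0, 0, 0],
    [0, 0, 0],
    [0, 0, 0],
  ],
)

```text
time_s: 21.08
position: [0.5277, -0.1776, 0.0143]
eef_rot: [[-0.997, 0.075, -0.008], [0.075, 0.997, 0.002], [0.008, 0.001, -1.0]]
ft_force: [0.1, 0.6, -0.4]
grip_width: 0.0109
finger_force: 43.1
```

```bash
python3 -c "import h;h.rep()"
```

```text
t 21.075 moved [-191.9  -360.06  105.16] F tool [0.04 0.57 0.44] M [-0.01  0.08  0.  ] z 0.0143 rot [-1.000e-02  4.800e-01 -1.322e+01] w 0.0109 43.06522607803345
```

servo_tool(
  delta_pos=[
    [0, 0, 0.4],
    [0, 0, 0.4],
    [0, 0, 0],
  ],
  delta_rot=[
    [0, 0, 0],
    [0, 0, 0],
    [0, 0, 0],
  ],
)

```text
time_s: 21.45
position: [0.5276, -0.1776, 0.0136]
eef_rot: [[-0.997, 0.075, -0.008], [0.075, 0.997, 0.002], [0.009, 0.001, -1.0]]
ft_force: [-3.2, -0.7, 3.3]
grip_width: 0.0106
finger_force: 43.7
```

```bash
python3 -c "import h;h.rep()"
```

```text
t 21.45 moved [-191.77 -360.08  105.77] F tool [ 2.83 -1.61 -3.33] M [ 0.02  0.11 -0.02] z 0.0136 rot [-1.000e-02  4.900e-01 -1.322e+01] w 0.0106 43.651222586631775
```

Contact is about 3 N, first at the tongue end. I'll ease the tilt a little.

servo_tool(
  delta_pos=[
    [0, 0, 0],
    [0, 0, 0],
    [0, 0, 0],
  ],
  delta_rot=[
    [0, -0.5, 0],
    [0, -0.5, 0],
    [0, 0, 0],
  ],
)

```text
time_s: 21.82
position: [0.5278, -0.1776, 0.0134]
eef_rot: [[-0.997, 0.075, 0.009], [0.075, 0.997, 0.0], [-0.009, 0.001, -1.0]]
ft_force: [1.2, 0.2, 0.8]
grip_width: 0.0108
finger_force: 43.1
```

```bash
python3 -c "import h;h.rep()"
```

```text
t 21.825 moved [-191.92 -360.08  106.  ] F tool [-1.1   0.51 -0.8 ] M [-0.03 -0.01 -0.02] z 0.0134 rot [ -0.12  -0.53 -13.21] w 0.0108 43.09227705001831
```

servo_tool(
  delta_pos=[
    [0, 0, 0.4],
    [0, 0, 0.3],
    [0, 0, 0],
  ],
  delta_rot=[
    [0, 0, 0],
    [0, 0, 0],
    [0, 0, 0],
  ],
)

```text
time_s: 22.2
position: [0.5278, -0.1776, 0.0133]
eef_rot: [[-0.997, 0.075, 0.009], [0.075, 0.997, 0.0], [-0.009, 0.001, -1.0]]
ft_force: [-2.5, 0.6, 7.1]
grip_width: 0.0108
finger_force: 44.2
```

```bash
python3 -c "import h;h.rep()"
```

```text
t 22.2 moved [-191.93 -360.06  106.14] F tool [ 2.57 -0.19 -7.06] M [0.01 0.37 0.02] z 0.0133 rot [ -0.12  -0.51 -13.22] w 0.0108 44.15157437324524
```

Lying flat (stiff contact, balanced moment). I'll relieve the load and release.

servo_tool(
  delta_pos=[
    [0, 0, -0.3],
    [0, 0, -0.2],
    [0, 0, 0],
  ],
  delta_rot=[
    [0, 0, 0],
    [0, 0, 0],
    [0, 0, 0],
  ],
)

```text
time_s: 22.58
position: [0.5278, -0.1776, 0.0133]
eef_rot: [[-0.997, 0.075, 0.009], [0.075, 0.997, 0.0], [-0.009, 0.001, -1.0]]
ft_force: [-0.1, -0.2, 2.8]
grip_width: 0.011
finger_force: 43.5
```

servo_tool(
  delta_pos=[
    [0, 0, 0],
    [0, 0, 0],
    [0, 0, 0],
    [0, 0, 0],
    [0, 0, 0],
  ],
  delta_rot=[
    [0, 0, 0],
    [0, 0, 0],
    [0, 0, 0],
    [0, 0, 0],
    [0, 0, 0],
  ],
  jaw=0,
)

```text
time_s: 23.2
position: [0.5277, -0.1776, 0.0133]
eef_rot: [[-0.997, 0.075, 0.009], [0.075, 0.997, 0.0], [-0.009, 0.001, -1.0]]
ft_force: [0.3, -0.1, 0.4]
grip_width: 0.085
finger_force: 0.0
```

servo_tool(
  delta_pos=[
    [0, 0, -10],
    [0, 0, -40],
    [0, 0, -50],
    [0, 0, -50],
    [0, 0, 0],
  ],
  delta_rot=[
    [0, 0, 0],
    [0, 0, 0],
    [0, 0, 0],
    [0, 0, 0],
    [0, 0, 0],
  ],
)

```text
time_s: 23.82
position: [0.529, -0.1786, 0.168]
eef_rot: [[-0.997, 0.075, 0.017], [0.075, 0.997, -0.003], [-0.018, -0.001, -1.0]]
ft_force: [-0.6, -0.1, -0.2]
grip_width: 0.0853
finger_force: 0.0
```

servo_tool(
  delta_pos=[
    [60, 0, -20],
    [60, 0, 0],
    [40, 0, 0],
    [0, 0, 0],
  ],
  delta_rot=[
    [0, 0, 0],
    [0, 0, 0],
    [0, 0, 0],
    [0, 0, 0],
  ],
)

```text
time_s: 24.32
position: [0.3639, -0.1648, 0.1809]
eef_rot: [[-0.997, 0.076, 0.006], [0.076, 0.997, 0.002], [-0.006, 0.002, -1.0]]
ft_force: [0.5, -0.3, 0.7]
grip_width: 0.0853
finger_force: 0.0
```

Run:
```python
from h import *
from workcell import arm
rep()
a=arm.snapshot("top")["img"][215:345,355:470];b=arm.snapshot("top")["img"][120:360,80:470]
c=np.zeros((520,800,3),np.uint8);c[:,:460]=cv2.resize(a,(460,520),interpolation=cv2.INTER_CUBIC);c[:209,460:]=cv2.resize(b,(340,209))
cv2.imwrite("pics/final.png",c[:,:,::-1])
```

```text
t 24.325 moved [ -31.8  -397.1   -61.46] F tool [-0.54 -0.13 -0.7 ] M [-0.04 -0.02 -0.03] z 0.1809 rot [ -0.17  -0.33 -13.14] w 0.0853 0.0
```

View pics/final.png

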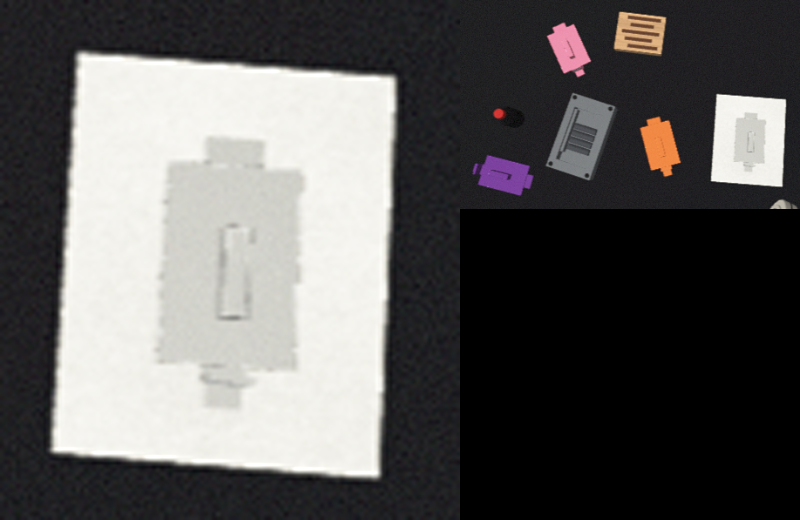

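The cover lies flat, outer side up, with its centre at crop (231,266) against the card centre at (226,264), about 2 mm off. Everything else is where it was. I'll hand in.

```bash
python3 -c "
from workcell import arm
print(arm.hand_in())"
```

```text
the job is handed in; nothing more can be done
None
```

The battery cover is off the timer and lies flat, outer side up, within about 2 mm of the card's middle; press readings on the tab stayed below 17 N, nothing else was moved, and the job was handed in at about 24 s.

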